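# Tidy up the coffee corner

## Robot

A 6-joint arm with a two-finger parallel gripper is mounted at the origin on a cart in front of the work surface, level with it; the furniture and walls round the work are solid. World frame = base frame: x ahead of the robot, y to its left, z up, the work surface at z = 0. Lengths are in m, angles in rad, forces in N, time in s.
With the tool pointing down it reaches from about 0.325 to 0.775 m from the base axis. Payload 5.5 kg.
Tool frame: the origin (TCP) lies midway between the tips of the shut fingers; the grasp point (between the pads) lies 19 mm behind it; z points along the fingers, y is the line along which they close (so a half turn about z gives the same grasp; the last joint's range is limited). The gripper opens to 85 mm and grips with 20 to 120 N. Pads are 22 mm wide; open, the fingers measure 114 mm over their backs; the gripper's body (76 mm by 85 mm) begins 54 mm behind the grasp point. The pads swing forward as they close: fully open they stand 13 mm farther back than shut.
Start: joints at [1.222, 0.091, 1.231, -0, 1.82, -0.057], TCP at [0.173, 0.575, 0.231] pointing down, gripper open.
Joint ranges: [-2.87, 2.87], [-0.86, 2.18], [0.17, 2.46], [-1.51, 4.65], [0.06, 2.69], [-2.65, 2.65]. Speed limits (rad/s): [2.57, 2.57, 3.01, 3.14, 3.14, 3.14].

## Interface

Orientations are given as a rotation vector (axis times angle).
In Python, from plant import arm, viewer gives the robot as it stands. Calls block until the motion is done:
- arm.goto(position, orientation): joint-space move of the TCP to a pose.
- arm.movel(position, rot=None, rate=0.15, force_limit=None): straight line of the TCP; rot=None keeps the orientation; rate is the mean speed in m/s. With force_limit (N) it stops when the force on the tool has changed by that much, and returns True; else False.
- arm.set_joints(angles): joint-space move.
- arm.command_gripper(opening): opening from 0.0 (shut) to 1.0 (fully open); the grip force is fixed at half the most; returns when the fingers have stopped.
- arm.wait(seconds).
- arm.inverse_kinematics(position, orientation): joint angles nearest the present ones, or None.
- viewer.capture(name): name is "scene" or "top" or "wrist"; returns (picture, depth): 480x640x3 uint8, blue, green, red; 480x640 float32, m along the optical axis (not along the pixel's ray), 0 where there is no reading.
- viewer.calibration(name): a dict with "fx", "fy", "cx", "cy" (pixels), "rvec" (rotation vector, rad) and "tvec" (3), from world to camera coordinates, as OpenCV has them. Camera axes: x right, y down, z forward; pixel columns grow to the right and rows downward; lengths in m; the calibration is good to about 2 mm. A picture is of the moment at which its call begins: read the wrist's pose just before it. calibration takes no time and is no camera call; for the wrist camera it gives the pose at the moment of the call.
A pose or a line that the arm cannot do raises arm.Unreachable and nothing moves.
- arm.hand_in(): hands the job in; it is judged then, once.
Trained networks look in the newest picture that a camera, given by its name, has taken for a name from the list of things; names that differ only in an ending like _2 or _b are one class to them, and where a whole thing is asked for, a point or a joint stands for the part that bears it (a point fixed in the world has none). Each returns a list of dicts, best first, with "conf" (0 to 1); they miss things now and then, are a little off and sometimes report something else, mostly with a low value. They report only what shows in the picture. A call takes as long as a camera call. They do not tell look-alikes from the thing itself.
- viewer.boxes_of(camera, query): "at" ([x, y, z] in m, in the coordinates of the camera as it stood for that picture, good to about 4 mm: the middle of the surface that is visible of it).
- viewer.silhouettes(camera, query): "mask" (480x640 bool, what is visible of it).
- viewer.spot_point(camera, query): "at" ([x, y, z] in m, in the coordinates of the camera as it stood for that picture, good to about 4 mm: a listed point, or the origin of a listed thing).
Readings, each from a call of its own:
- arm.get_time(): time.
- arm.get_q(): joint angles.
- arm.get_dq(): joint speeds.
- arm.get_effort(): joint torques, N m.
- arm.get_eef_pos(): TCP position.
- arm.get_ee_rot(): TCP orientation.
- arm.get_force(): force on the tool from outside, world axes, zero at the start.
- arm.get_moment(): the same for the moment, N m.
- arm.get_gripper_width(): opening from 0.0 (shut) to 1.0 (fully open).
- arm.get_finger_force(): force on a finger pad.
Only numpy, scipy, OpenCV 4.12 (cv2) and the standard library are available. Lean on these libraries where they do the work, as an engineer would, in place of code of your own. Each camera call takes 0.05 s, during which the arm holds its last target. There are 200 camera calls.

## Task

Tidy up the coffee corner: put every empty cream pot into the grey waste tub, hang the scoop by its hook over the rim of the coffee jar with its cup inside the jar, and lock the portafilter up into the espresso machine's group head: raise it with the handle turned to the left, then swing the handle to the right until it points straight out of the front, and let go so it stays up. Do not disturb the cup, the mustard jar and the tin standing by.

Things in the scene. Friction and masses are not known exactly. Their poses are not given: they have to be found in the camera images.
- machine: fixed espresso machine: grey box 150 mm deep, 170 wide, 275 tall, its front face 55 mm behind the group-head axis; black drip tray 20 mm high reaching 68 mm before the axis; round group head 98 mm across, from 150 mm to 258 mm above the worktop. Origin on the worktop under the head's axis; x points from the front into the machine (front looks to -x), y to its left seen from the front, z up.
- group (a point): centre of the group head's open lower end, 150 mm above the worktop, axes as the machine. Inside (inner radius 45 mm), two ledges 6 mm thick at the very bottom (free radius 34 mm) carry the portafilter's lugs; two opposite gaps, +-22 degrees wide, let the lugs up. A stop ends the turn with the handle straight out (machine -x). No spring or click: let go and it settles on the ledges.
- handle_at_entry (a point): where the middle of the portafilter's handle is when the lugs, raised through the gaps, are midway above the ledges: 125 mm from the head's axis, 50 degrees from the machine's -x towards its +y (left, seen from the front), 158 mm above the worktop. From here turn the handle 50 degrees about the head's axis, counter-clockwise from above.
- handle_at_lock (a point): where the middle of the handle is at the end of the turn, at the same height: 125 mm straight out in front of the head's axis. Let go, it sinks 5 mm as the lugs settle on the ledges.
- portafilter: portafilter, 0.2 kg, weight mostly in its round steel basket (58 mm across, 38 tall). Origin under the basket, z up; black handle along -x, 75 to 170 mm from the axis, 22 mm wide, 14 to 36 mm above the underside, on a low neck. Lugs on +x and -x, 14 mm wide, reach 40 mm radius, 28 to 34 mm above the underside. Origin 22 mm below point group when locked; 12 to 22 mm below it while turning.
- portafilter_handle (a point): middle of the portafilter's handle, 125 mm from the basket axis, 25 mm above the underside; axes as the portafilter
- coffee_jar: open white ceramic jar, fixed, 100 mm outside diameter, 100 mm tall, wall 4 mm, floor 5 mm thick. Origin under its centre, z up.
- jar_rim (a point): centre of the jar's mouth, at the height of the rim, 100 mm above the worktop
- scoop: steel scoop, 0.1 kg, standing on its flat cup (48 mm across, 36 tall). Origin under the cup, z up. Upright handle (8 mm in x, 14 in y) at x = 27 mm, 134 mm high. On the side away from the cup (+x) a hook: arm 84 to 92 mm above the underside out to x = 53 mm, tip turned down to 62 mm; slot for the rim from x = 31 to 47 mm. Hung: cup inside the jar, hook tip outside.
- scoop_hook (a point): middle of the top of the hook's slot (x = 39 mm, 84 mm above the scoop's underside): the point that rests on the rim
- scoop_hook_tip (a point): lowest point of the hook's tip (x = 50 mm, 62 mm above the scoop's underside)
- scoop_grip (a point): middle of the free end of the scoop's handle above the hook (x = 27 mm, 118 mm above the underside), to be taken from above across its 14 mm width (scoop y)
- waste_tub: grey open plastic tub, fixed, 150 x 150 mm outside, 100 mm tall, wall 5 mm. Origin under its centre, z up, sides along x and y.
- espresso_cup: small green cup standing by, 64x89x48 mm, origin under it; leave alone
- mustard_jar: small jar with a pale lid standing by, 64 mm across, 90 mm tall, origin under it; leave alone
- sugar_tin: small tin standing by, 57 mm across, 72 mm tall, origin under it; leave alone
- cream_pot0: empty single-serve cream pot, white plastic, 12 g: 26 mm tall, 30 mm across the bottom, 40 mm across the rim at the top; origin under its centre, z along its axis to the rim. May be absent.
- cream_pot1: empty single-serve cream pot, white plastic, 12 g: 26 mm tall, 30 mm across the bottom, 40 mm across the rim at the top; origin under its centre, z along its axis to the rim. May be absent.
- cream_pot2: empty single-serve cream pot, white plastic, 12 g: 26 mm tall, 30 mm across the bottom, 40 mm across the rim at the top; origin under its centre, z along its axis to the rim. May be absent.
- cream_pot3: empty single-serve cream pot, white plastic, 12 g: 26 mm tall, 30 mm across the bottom, 40 mm across the rim at the top; origin under its centre, z along its axis to the rim. May be absent.
Things that resemble listed ones, but are neither listed nor needed, are in the scene too. What is shaped like the cream_pot0 but pink is not meant.

How it is judged:
At the end, for the whole second after the job is handed in: All cream pots at rest in the tub, below its rim. Portafilter at rest in the head: within 9 mm of its axis, tilt < 0.12, underside 8 to 28 mm below the head, handle within 0.25 rad of straight out. Scoop at rest: cup in jar, hook tip outside, slot top within 8 mm of the rim, tilt < 0.25 rad (x of cream_pot0 in the frame of waste_tub between -0.072 and 0.072 m and y of cream_pot0 in the frame of waste_tub between -0.072 and 0.072 m and z of each of cream_pot0, cream_pot1, cream_pot2, cream_pot3 in the frame of waste_tub below 0.095 m and linear speed of each of cream_pot0, cream_pot1, cream_pot2, cream_pot3 below 0.05 m/s and x of cream_pot1 in the frame of waste_tub between -0.072 and 0.072 m and y of cream_pot1 in the frame of waste_tub between -0.072 and 0.072 m and x of cream_pot2 in the frame of waste_tub between -0.072 and 0.072 m and y of cream_pot2 in the frame of waste_tub between -0.072 and 0.072 m and x of cream_pot3 in the frame of waste_tub between -0.072 and 0.072 m and y of cream_pot3 in the frame of waste_tub between -0.072 and 0.072 m and horizontal distance between portafilter and group below 0.009 m and z of portafilter in the frame of group between -0.028 and -0.008 m and angle between the x axis of portafilter and the x axis of machine, either way round below 0.25 rad and x of portafilter_handle in the frame of group below -0.05 m and angle between portafilter's own z axis and vertical below 0.12 rad and linear speed of each of portafilter, scoop below 0.03 m/s and horizontal distance between scoop and coffee_jar below 0.04 m and horizontal distance between scoop_hook_tip and coffee_jar above 0.051 m and z of scoop_hook in the frame of jar_rim between -0.008 and 0.008 m and angle between scoop's own z axis and vertical below 0.25 rad); the robot touches nothing.
It fails at once if a thing standing by (cup, mustard jar, tin) is moved more than 3 cm (distance of any of espresso_cup, mustard_jar, sugar_tin from where it was at the start of the episode above 0.03 m).
Of cream_pot0, cream_pot1, cream_pot2, cream_pot3 only 2 to 4 are there at a start; the rules pass over those that are not, and their reading is None.
At some moment in a run one of cream_pot0, cream_pot1, cream_pot2, cream_pot3 may be knocked a few centimetres aside while the robot is not near it.
It also fails if it takes over 210 s, if anything falls off the work surface, if the arm or the gripper's body presses on something with over 40 N, if the wrist force passes 120 N, or if a joint passes its speed limit or range.

## Working session

There is one attempt and no reset: what is moved stays moved. The work goes in short steps, each a Python script; the robot and the scene stay as the last script left them, time stands still between calls to the robot, and variables do not carry over. Pictures are saved under pics/ and viewed, at most 14 in all, crops included, and the job is handed in when it is done.

```bash
ls; mkdir -p pics
cat > h.py <<'E'
import numpy as np, cv2
from scipy.spatial.transform import Rotation as R
from plant import arm, viewer
def w(cam,p,cal=None):
    c=cal or viewer.calibration(cam); M=cv2.Rodrigues(np.array(c["rvec"],float))[0]
    return M.T@(np.array(p,float)-np.array(c["tvec"]).ravel())
def pix(cam,p,cal=None):
    c=cal or viewer.calibration(cam)
    return cv2.projectPoints(np.array([p],float),np.array(c["rvec"],float),np.array(c["tvec"],float),np.array([[c["fx"],0,c["cx"]],[0,c["fy"],c["cy"]],[0,0,1.]]),None)[0].ravel()
def cloud(cam,depth,cal=None):
    c=cal or viewer.calibration(cam); v,u=np.mgrid[:480,:640]
    P=np.stack([(u-c["cx"])/c["fx"]*depth,(v-c["cy"])/c["fy"]*depth,depth],-1)
    M=cv2.Rodrigues(np.array(c["rvec"],float))[0]
    return (P-np.array(c["tvec"]).ravel())@M
def down(yaw): # tool z down, tool y (closing) at world angle yaw
    y=np.array([np.cos(yaw),np.sin(yaw),0]); z=np.array([0,0,-1.]); x=np.cross(y,z)
    return R.from_matrix(np.stack([x,y,z],1)).as_rotvec()
E
python3 - <<'E'
from h import *
for cam in ["scene","top"]:
    im,d=viewer.capture(cam); cv2.imwrite(f"pics/{cam}0.png",im); np.save(f"{cam}0.npy",d)
    for q in ["machine","portafilter","coffee_jar","scoop","waste_tub","cream_pot0","espresso_cup","mustard_jar","sugar_tin"]:
        for r in viewer.spot_point(cam,q): 
            p=w(cam,r["at"]); print(cam,q,round(r["conf"],2),p.round(3),pix(cam,p).round())
    for q in ["group","portafilter_handle","scoop_grip","scoop_hook","jar_rim","handle_at_entry","handle_at_lock"]:
        for r in viewer.spot_point(cam,q)[:2]: print(cam,q,round(r["conf"],2),w(cam,r["at"]).round(3))
print(arm.get_time(), R.from_rotvec(arm.get_ee_rot()).as_matrix().round(2))
E
```

```text
pics
scene machine 0.75 [ 0.665 -0.002  0.001] [282. 267.]
scene machine 0.38 [0.381 0.212 0.002] [355. 385.]
scene portafilter 0.63 [ 0.459 -0.099  0.   ] [373. 267.]
scene coffee_jar 0.61 [0.46  0.333 0.002] [294. 422.]
scene coffee_jar 0.47 [ 0.714 -0.253 -0.   ] [308. 197.]
scene coffee_jar 0.37 [0.644 0.203 0.001] [247. 336.]
scene scoop 0.65 [0.38  0.21  0.005] [355. 384.]
scene waste_tub 0.55 [ 0.58  -0.32   0.002] [361. 196.]
scene cream_pot0 0.69 [ 0.516  0.149 -0.003] [309. 338.]
scene cream_pot0 0.53 [ 0.432  0.134 -0.001] [346. 347.]
scene cream_pot0 0.49 [ 0.642  0.205 -0.004] [248. 338.]
scene espresso_cup 0.51 [ 0.721 -0.157  0.003] [290. 218.]
scene mustard_jar 0.76 [ 0.771  0.253 -0.001] [188. 332.]
scene mustard_jar 0.75 [0.394 0.234 0.116] [346. 366.]
scene sugar_tin 0.87 [ 0.716 -0.254 -0.001] [308. 197.]
scene sugar_tin 0.24 [0.381 0.206 0.002] [356. 383.]
scene group 0.74 [ 0.666 -0.003  0.15 ]
scene portafilter_handle 0.73 [0.439 0.022 0.029]
scene scoop_grip 0.75 [0.39  0.233 0.117]
scene scoop_hook 0.59 [0.397 0.246 0.081]
scene jar_rim 0.71 [0.467 0.331 0.10
[... 572 characters left out ...]
p cream_pot0 0.54 [ 0.642  0.209 -0.002] [246. 216.]
top espresso_cup 0.61 [ 0.719 -0.16  -0.002] [385. 186.]
top sugar_tin 0.91 [ 0.71  -0.251  0.001] [419. 188.]
top group 0.58 [ 0.669 -0.008  0.15 ]
top portafilter_handle 0.66 [0.431 0.018 0.025]
top portafilter_handle 0.26 [ 0.515  0.147 -0.001]
top scoop_grip 0.61 [0.394 0.229 0.117]
top scoop_hook 0.93 [0.393 0.245 0.084]
top scoop_hook 0.2 [0.392 0.231 0.118]
top jar_rim 0.72 [0.461 0.332 0.099]
top jar_rim 0.18 [ 0.712 -0.251 -0.002]
top handle_at_entry 0.57 [0.594 0.092 0.156]
top handle_at_lock 0.67 [ 0.67  -0.01   0.146]
top handle_at_lock 0.36 [0.399 0.256 0.064]
1.7 [[-0.96  0.29 -0.  ]
 [ 0.29  0.96 -0.  ]
 [ 0.   -0.   -1.  ]]
```

View pics/scene0.png

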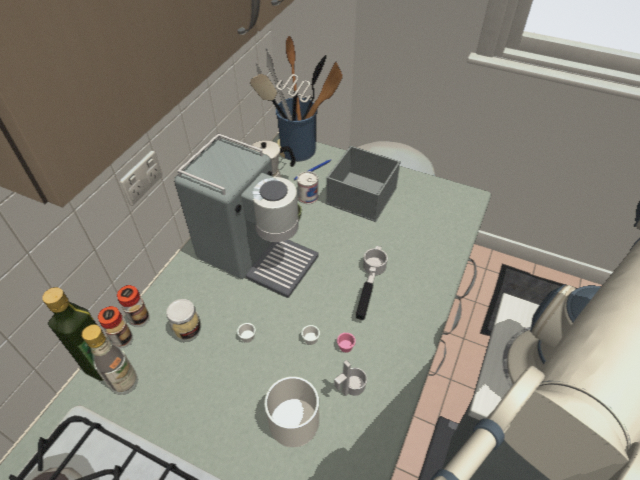

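View pics/top0.png

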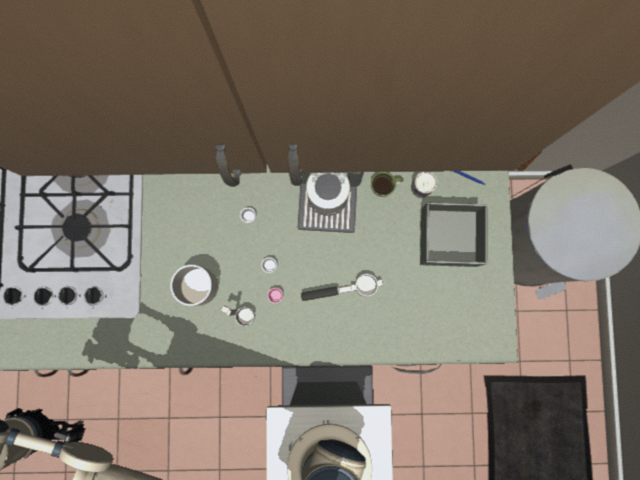

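Two white pots (scene view (246,332) and (310,334)), the pink decoy at (346,342). I'll start with the pots, and work out the machine's yaw from the depth images.

```bash
cat >> h.py <<'E'
def find(cam,q,near=None,rad=0.06,fn=None):
    fn=fn or viewer.spot_point
    im,d=viewer.capture(cam); cal=viewer.calibration(cam)
    o=[(r["conf"],w(cam,r["at"],cal)) for r in fn(cam,q)]
    if near is not None: o=[x for x in o if np.hypot(*(x[1][:2]-near[:2]))<rad]
    return o,im,d,cal
TUB=np.array([.582,-.321])
def white(im,cal,p):
    u,v=pix("wrist",[p[0],p[1],.026],cal).astype(int); c=im[max(v-12,0):v+12,max(u-12,0):u+12].reshape(-1,3).mean(0); return c.round()
def pot(p,drop,yaw=np.pi/2):
    p=np.array(p,float); arm.goto([p[0],p[1],.2],down(yaw)); arm.command_gripper(1.)
    o,im,d,cal=find("wrist","cream_pot0",p,.05)
    print("seen",[(round(c,2),x.round(3),white(im,cal,x)) for c,x in o])
    if o: p=o[0][1]
    else: cv2.imwrite("pics/miss.png",im); return False
    arm.movel([p[0],p[1],.06],down(yaw)); arm.movel([p[0],p[1],.003],rate=.08)
    arm.command_gripper(0.); g=arm.get_gripper_width(); print("grip",g,arm.get_finger_force())
    arm.movel([p[0],p[1],.25],rate=.2)
    if g<.1: return False
    arm.movel([.45,.15,.25],rate=.3)
    arm.goto([.45,-.25,.25],down(yaw)); arm.movel([*drop,.25],rate=.25); arm.movel([*drop,.075],rate=.2)
    print("still",arm.get_gripper_width()); arm.command_gripper(.75); arm.movel([*drop,.25],rate=.3); print(arm.get_time()); return True
E
python3 - <<'E'
from h import *
for cam in ["scene","top"]:
    P=cloud(cam,np.load(cam+"0.npy")).reshape(-1,3)
    m=(abs(P[:,2]-.1)<.04)&(P[:,0]>.69)&(P[:,0]<.75)&(abs(P[:,1])<.1)
    Q=P[m]; print(cam,"face",m.sum())
    if m.sum()>30:
        f=np.polyfit(Q[:,1],Q[:,0],1); r=Q[:,0]-np.polyval(f,Q[:,1]); k=abs(r)<.006; f=np.polyfit(Q[k,1],Q[k,0],1); print(f,k.sum(),Q[k].min(0),Q[k].max(0))
    for lo,hi,n in [(.25,.262,"headtop"),(.27,.285,"boxtop"),(.015,.024,"tray"),(.16,.24,"headside")]:
        m=(P[:,2]>lo)&(P[:,2]<hi)&(abs(P[:,0]-.68)<.2)&(abs(P[:,1])<.12)
        if m.sum()>20:
            Q=P[m][:,:2].astype(np.float32); print(n,m.sum(),Q.min(0),Q.max(0),cv2.minEnclosingCircle(Q) if "top" in n else "",cv2.minAreaRect(Q))
        if n=="headside" and m.sum()>50:
            from scipy.optimize import least_squares
            s=least_squares(lambda c:np.hypot(*(Q-c[:2]).T)-.049,[.667,-.005],loss="soft_l1",f_scale=.003); print("circ",s.x)
ok=pot([.643,.207],[.60,-.34])
E
```

```text
scene face 688
[0.1424942  0.72138573] 594 [ 0.71934797 -0.01703265  0.06005772] [0.7410043  0.07824711 0.13981596]
headtop 1339 [ 0.61800086 -0.08905149] [0.8734447  0.07851895] ((0.7459524273872375, 0.026934325695037842), 0.1330292522907257) ((0.7353065013885498, 0.03159715235233307), (0.24152745306491852, 0.14946573972702026), 45.172916412353516)
boxtop 3169 [ 0.718474   -0.09654658] [0.8726607  0.07399038] ((0.7954967021942139, -0.0104060685262084), 0.1040549948811531) ((0.7964081168174744, -0.011174328625202179), (0.1670764833688736, 0.14787515997886658), 86.245361328125)
tray 2359 [ 0.48151457 -0.11186619] [0.8684082  0.07836248]  ((0.6699320673942566, 0.004561707377433777), (0.412300705909729, 0.16163794696331024), 10.315568923950195)
headside 2809 [ 0.61723554 -0.0881236 ] [0.8747787  0.07882193]  ((0.7359150052070618, 0.03183387219905853), (0.24233001470565796, 0.14946919679641724), 44.38982009887695)
circ [0.74463208 0.0300094 ]
top face 145
[0.06432467 0.72153064] 143 [ 0.71448744 -0.0925235   0.06009335] [0.72671919 0.05913848 0.13863386]
headtop 832 [ 0.6164369  -0.05242786] [0.6981372 0.0432938] ((0.6668705940246582, -0.0064829206094145775), 0.05117587372660637) ((0.6567878723144531, -0.004376377910375595), (0.09580282866954803, 0.08097474277019501), 88.5688705444336)
tray 1149 [ 0.48024085 -0.10628857] [0.72484106 0.07142191]  ((0.601782500743866, -0.013426646590232849), (0.25498339533805847, 0.168803870677948), 3.8924856185913086)
headside 222 [ 0.6159686  -0.09074306] [0.7192569  0.04229848]  ((0.6661928296089172, -0.035929709672927856), (0.06575361639261246, 0.14991112053394318), 33.3354377746582)
circ [ 0.66623263 -0.00626082]
seen [(0.68, array([0.639, 0.202, 0.002]), array([163., 169., 171.]))]
grip 0.4255199526873022 59.46641307324171
still 0.42965320243137495
13.2917
```

Run:
```python
from h import *
arm.movel([.45,-.25,.25],rate=.3); arm.goto([.45,.1,.25],down(np.pi/2))
ok=pot([.516,.147],[.56,-.30])
arm.movel([.45,-.25,.25],rate=.3)
for cam in ["scene","top"]:
    o,im,d,cal=find(cam,"cream_pot0"); cv2.imwrite(f"pics/{cam}1.png",im)
    print(cam,[(round(c,2),x.round(3)) for c,x in o])
    a=im
im=cv2.imread("pics/scene1.png"); cv2.imwrite("pics/both1.png",cv2.resize(np.vstack([im[130:480],a[130:380]]),None,fx=1,fy=1))
```

```text
seen [(0.59, array([0.514, 0.149, 0.001]), array([164., 169., 171.]))]
grip 0.42732535661415666 59.42915208404884
still 0.42594999547870993
24.7417
scene [(0.6, array([ 0.604, -0.341,  0.005])), (0.6, array([0.431, 0.133, 0.002]))]
top [(0.7, array([0.429, 0.129, 0.   ])), (0.62, array([ 0.6  , -0.34 ,  0.005])), (0.61, array([ 0.534, -0.311,  0.003]))]
```

View pics/both1.png

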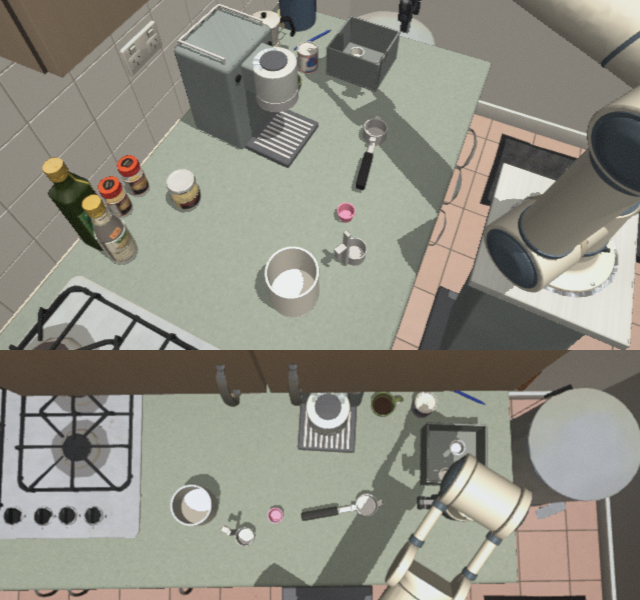

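Run:
```python
from h import *
arm.goto([.45,.1,.28],down(np.pi/2)); arm.command_gripper(1.)
a=np.deg2rad(64); p=[.392,.231]
for y in (a-np.pi/2,a+np.pi/2): print(np.rad2deg(y),arm.inverse_kinematics([*p,.26],down(y)))
y=a+np.pi/2
arm.goto([.36,.2,.30],down(y))
im,d=viewer.capture("wrist"); cal=viewer.calibration("wrist")
cv2.imwrite("pics/w_scoop.png",im); np.save("ws.npy",d)
for q in ["scoop","scoop_grip","scoop_hook","scoop_hook_tip","jar_rim","coffee_jar"]:
    for r in viewer.spot_point("wrist",q)[:2]:
        x=w("wrist",r["at"],cal); print(q,round(r["conf"],2),x.round(4),pix("wrist",x,cal).round())
P=cloud("wrist",d,cal).reshape(-1,3)
m=(P[:,2]>.12)&(P[:,2]<.14)&(np.hypot(P[:,0]-.392,P[:,1]-.231)<.03); print("top of handle",m.sum(),cv2.minAreaRect(P[m][:,:2].astype(np.float32)))
m=(P[:,2]>.08)&(P[:,2]<.1)&(np.hypot(P[:,0]-.392,P[:,1]-.245)<.035);print("hook arm",m.sum(),cv2.minAreaRect(P[m][:,:2].astype(np.float32)))
m=(P[:,2]>.02)&(P[:,2]<.042)&(np.hypot(P[:,0]-.379,P[:,1]-.208)<.035);print("cup",m.sum(),cv2.minEnclosingCircle(P[m][:,:2].astype(np.float32)))
m=(P[:,2]>.092)&(P[:,2]<.106)&(np.hypot(P[:,0]-.461,P[:,1]-.332)<.06);print("jar",m.sum(),cv2.minEnclosingCircle(P[m][:,:2].astype(np.float32)))
P=cloud("top",np.load("top0.npy")).reshape(-1,3)
m=(P[:,2]>.092)&(P[:,2]<.106)&(np.hypot(P[:,0]-.461,P[:,1]-.332)<.06);print("jar top",m.sum(),cv2.minEnclosingCircle(P[m][:,:2].astype(np.float32)))
```

```text
-26.0 [ 4.57709106e-01 -2.89833228e-01  1.53574743e+00 -4.44089210e-16
  1.89567845e+00  9.11494711e-01]
154.0 [ 0.45770911 -0.28983323  1.53574743  0.          1.89567845 -2.23009794]
scoop 0.88 [ 0.3795  0.2092 -0.0029] [309. 198.]
scoop_grip 0.79 [0.3945 0.2364 0.1162] [304. 264.]
scoop_grip 0.54 [0.3996 0.2486 0.0829] [306. 264.]
scoop_hook 0.72 [0.399  0.2453 0.0847] [305. 261.]
scoop_hook_tip 0.67 [0.4015 0.2567 0.068 ] [309. 266.]
jar_rim 0.78 [0.4573 0.3353 0.0999] [293. 369.]
coffee_jar 0.86 [ 4.607e-01  3.329e-01 -1.000e-04] [295. 318.]
top of handle 253 ((0.391859233379364, 0.23587863147258759), (0.00854425597935915, 0.013904083520174026), 64.27838897705078)
hook arm 189 ((0.39626508951187134, 0.2457800805568695), (0.03026251308619976, 0.013695080764591694), 66.76594543457031)
cup 626 ((0.3811230957508087, 0.2122938334941864), 0.024593614041805267)
jar 1962 ((0.45941442251205444, 0.3341742157936096), 0.05063952878117561)
jar top 246 ((0.45846453309059143, 0.330599844455719), 0.050541363656520844)
```

View pics/w_scoop.png

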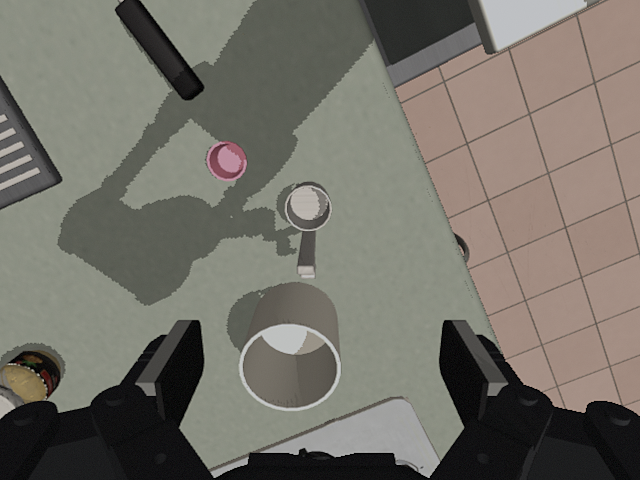

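Run:
```python
from h import *
a=np.deg2rad(65); y=a+np.pi/2; u=np.array([np.cos(a),np.sin(a)])
g=np.array([.392,.2355])
arm.goto([*g,.2],down(y)); arm.movel([*g,.098],rate=.1); arm.command_gripper(0.)
print(arm.get_gripper_width(),arm.get_finger_force(),arm.get_eef_pos())
arm.movel([*g,.24],rate=.12)
jar=np.array([.4595,.3335]); t=jar+.036*u
arm.movel([*t,.24],rate=.12)
im,d=viewer.capture("wrist"); cal=viewer.calibration("wrist"); cv2.imwrite("pics/w_hang.png",im)
print("tcp",arm.get_eef_pos())
for q in ["scoop","scoop_hook","scoop_hook_tip","jar_rim","coffee_jar"]:
    for r in viewer.spot_point("wrist",q)[:1]:
        x=w("wrist",r["at"],cal); print(q,round(r["conf"],2),x.round(4),"u-coord rel jar",((x[:2]-jar)@u).round(4))
P=cloud("wrist",d,cal).reshape(-1,3)
m=(P[:,2]>.15)&(P[:,2]<.175)&(np.hypot(*(P[:,:2]-jar).T)<.05);print("cup",m.sum(),m.sum()>5 and cv2.minEnclosingCircle(P[m][:,:2].astype(np.float32)))
```

```text
0.15284411903608708 58.46033155918121 [0.3921401  0.23556161 0.09818054]
tcp [0.47461647 0.36574721 0.24035424]
scoop 0.75 [0.4607 0.3397 0.1371] u-coord rel jar 0.0061
scoop_hook 0.78 [0.4798 0.3786 0.2261] u-coord rel jar 0.0495
jar_rim 0.8 [0.4574 0.3399 0.1008] u-coord rel jar 0.0049
cup 1890 ((0.46282047033309937, 0.3433918058872223), 0.02464214339852333)
```

View pics/w_hang.png

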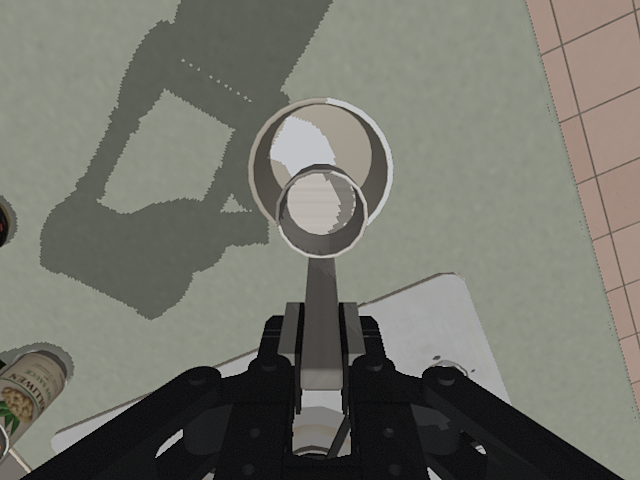

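Run:
```python
from h import *
p=arm.get_eef_pos()
print(arm.movel([p[0],p[1],.130],rate=.1,force_limit=8),arm.get_eef_pos())
print(arm.movel([p[0],p[1],.111],rate=.03,force_limit=5),arm.get_eef_pos(),arm.get_force())
arm.command_gripper(.5); arm.wait(.3); arm.movel([p[0],p[1],.24],rate=.15)
arm.goto([.40,.22,.30],down(np.deg2rad(155)))
arm.wait(.2)
im,d=viewer.capture("wrist"); cal=viewer.calibration("wrist"); cv2.imwrite("pics/w_hung.png",im)
for q in ["scoop","scoop_hook","scoop_hook_tip","jar_rim"]:
    for r in viewer.spot_point("wrist",q)[:1]: print(q,round(r["conf"],2),w("wrist",r["at"],cal).round(4))
print(arm.get_time())
```

```text
False [0.47508649 0.36619885 0.13110737]
True [0.4745922  0.36584118 0.11412394] [ 0.11388426 -0.30012695  4.49359879]
scoop 0.93 [0.4621 0.3452 0.0113]
scoop_hook 0.69 [0.4792 0.3793 0.1006]
scoop_hook_tip 0.68 [0.482  0.3913 0.0848]
jar_rim 0.57 [0.458  0.3372 0.0993]
38.4083
```

View pics/w_hung.png

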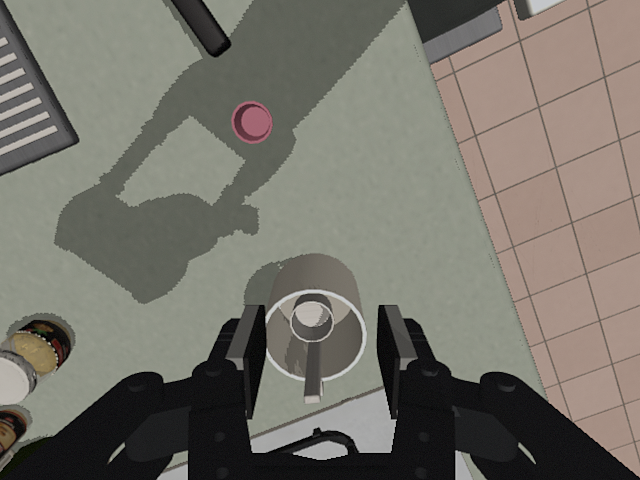

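Run:
```python
from h import *
arm.goto([.42,.1,.32],down(np.deg2rad(100))) if False else None
arm.command_gripper(1.)
arm.goto([.42,-.03,.32],down(np.deg2rad(10)))
im,d=viewer.capture("wrist"); cal=viewer.calibration("wrist"); cv2.imwrite("pics/w_pf.png",im)
for q in ["portafilter","portafilter_handle"]:
    for r in viewer.spot_point("wrist",q)[:2]:
        x=w("wrist",r["at"],cal); print(q,round(r["conf"],2),x.round(4),pix("wrist",x,cal).round())
P=cloud("wrist",d,cal).reshape(-1,3); C=im.reshape(-1,3).max(1)
m=(P[:,2]>.028)&(P[:,2]<.045)&(C<80)&(np.hypot(P[:,0]-.435,P[:,1]-.02)<.08);print("handle",m.sum(),cv2.minAreaRect(P[m][:,:2].astype(np.float32)))
m=(P[:,2]>.035)&(P[:,2]<.045)&(np.hypot(P[:,0]-.456,P[:,1]+.1)<.04);print("basket",m.sum(),cv2.minEnclosingCircle(P[m][:,:2].astype(np.float32)))
```

```text
portafilter 0.61 [ 0.4557 -0.1011  0.0029] [340. 246.]
portafilter_handle 0.87 [0.4333 0.0201 0.0282] [342. 140.]
portafilter_handle 0.17 [ 0.4562 -0.099   0.0035] [341. 244.]
handle 2032 ((0.4364488124847412, 0.020167503505945206), (0.02193879522383213, 0.09383481740951538), 9.347309112548828)
basket 612 ((0.4568394124507904, -0.09981051087379456), 0.039863038808107376)
```

View pics/w_pf.png

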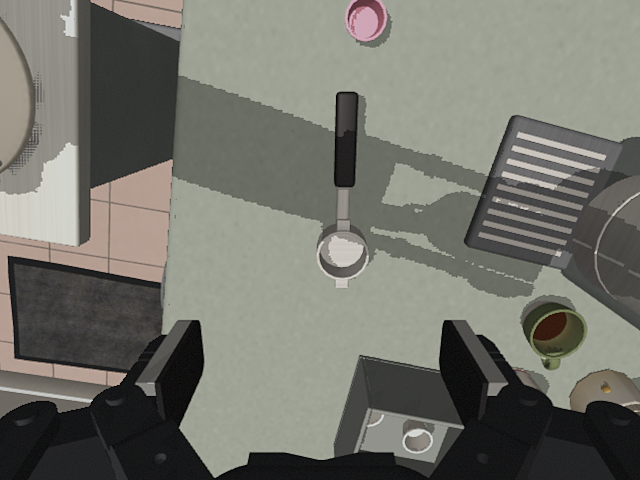

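Run:
```python
from h import *
b=np.array([.4566,-.1]); th=np.deg2rad(99.5); D=lambda t:np.array([np.cos(t),np.sin(t)])
g=b+.115*D(th); y=th-np.pi/2
arm.goto([*g,.12],down(y)); arm.movel([*g,.004],rate=.1); arm.command_gripper(0.)
print(arm.get_gripper_width(),arm.get_finger_force(),arm.get_eef_pos())
arm.movel([*g,.12],rate=.08)
A=np.array([.6665,-.0055]); te=np.deg2rad(180-3.7-50)
pre=A+[-.13,0]+.115*D(te)
arm.movel([*pre,.12],down(te-np.pi/2),rate=.08)
print(arm.get_eef_pos(),pre,"exp basket",A+[-.13,0],arm.get_gripper_width())
for cam in ["scene","top"]:
    im,d=viewer.capture(cam); cal=viewer.calibration(cam); cv2.imwrite(f"pics/{cam}2.png",im); np.save(cam+"2.npy",d)
    for q in ["portafilter","portafilter_handle"]:
        for r in viewer.spot_point(cam,q)[:1]: print(cam,q,round(r["conf"],2),w(cam,r["at"],cal).round(4))
    P=cloud(cam,d,cal).reshape(-1,3)
    m=(P[:,2]>.145)&(P[:,2]<.165)&(np.hypot(*(P[:,:2]-A-[-.13,0]).T)<.045)
    if m.sum()>20: print(cam,"basket rim",m.sum(),cv2.minEnclosingCircle(P[m][:,:2].astype(np.float32)),np.percentile(P[m][:,2],[5,50,95]))
print(arm.get_time())
s=cv2.imread("pics/scene2.png"); t=cv2.imread("pics/top2.png")
cv2.imwrite("pics/b2.png",np.hstack([cv2.resize(s[100:350,180:430],(400,400)),cv2.resize(t[130:330,230:430],(400,400))]))
```

```text
0.24618106841777987 62.689311504364014 [0.43761497 0.01340801 0.00411372]
[0.46831695 0.08693595 0.11995521] [0.46841848 0.08718175] exp basket [ 0.5365 -0.0055] 0.24563207576563323
scene portafilter 0.62 [ 0.5389 -0.0054  0.1142]
scene portafilter_handle 0.68 [0.4637 0.0925 0.144 ]
scene basket rim 52 ((0.551106870174408, 0.0024949936196208), 0.02208511345088482) [0.14592987 0.15157095 0.15534156]
top portafilter 0.97 [ 0.531  -0.0072  0.1176]
top portafilter_handle 0.67 [ 0.5359 -0.3148  0.0053]
top basket rim 147 ((0.531097948551178, -0.012116614729166031), 0.03994178771972656) [0.14674879 0.1518652  0.1565861 ]
46.55
```

View pics/b2.png

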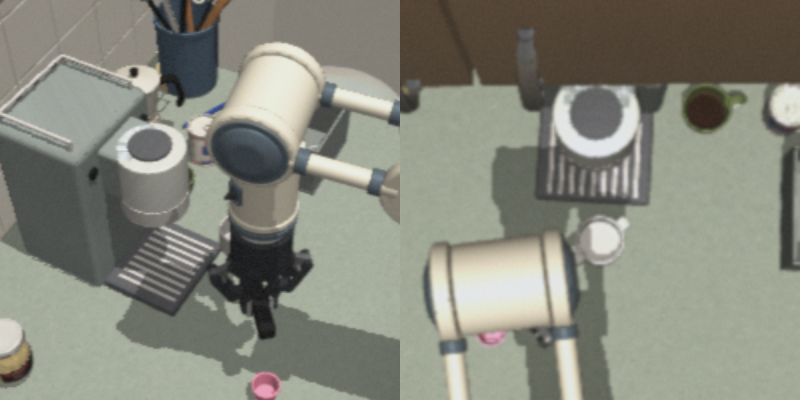

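Run:
```python
from h import *
from scipy.optimize import least_squares
A=np.array([.6665,-.0055])
for cam,c0 in (("top",[.533,-.008]),("scene",[.537,-.005])):
    P=cloud(cam,np.load(cam+"2.npy")).reshape(-1,3)
    m=(P[:,2]>.148)&(P[:,2]<.158)&(np.hypot(*(P[:,:2]-c0).T)<.05); Q=P[m]
    print(cam,m.sum(),Q.min(0).round(3),Q.max(0).round(3))
    k=np.hypot(*(Q[:,:2]-c0).T)<.034
    f=least_squares(lambda c:np.hypot(*(Q[k,:2]-c).T)-.0275,c0,loss="soft_l1",f_scale=.002); print("rim",k.sum(),f.x.round(4))
    m=(P[:,2]>.138)&(P[:,2]<.152)&(np.hypot(*(P[:,:2]-f.x).T)>.032)&(np.hypot(*(P[:,:2]-f.x).T)<.044)
    L=P[m]; ang=np.rad2deg(np.arctan2(*(L[:,:2]-f.x).T[::-1])); print("lug angles",m.sum(),ang.round(),L[:,2].round(3))
    T=np.load(cam+"0.npy"); P=cloud(cam,T).reshape(-1,3)
    m=(P[:,2]>.17)&(P[:,2]<.245)&(np.hypot(*(P[:,:2]-A).T)<.06); H=P[m][:,:2]
    f=least_squares(lambda c:np.hypot(*(H-c).T)-.049,A,loss="soft_l1",f_scale=.002); print("head side",m.sum(),f.x.round(4),H.min(0),H.max(0))
    m=(P[:,2]>.254)&(P[:,2]<.262)&(np.hypot(*(P[:,:2]-A).T)<.056); print("headtop",m.sum(),cv2.minEnclosingCircle(P[m][:,:2].astype(np.float32)))
```

```text
top 126 [ 0.506 -0.043  0.148] [0.563 0.019 0.158]
rim 108 [ 0.5349 -0.0089]
lug angles 24 [-47. -49. -44. -49. -52. -54. -55. -57. -59. -58. -60. -62. -62. -63.
 -65. 115. 124. 128. 130. 133. 136. 133. 136. 136.] [0.152 0.149 0.147 0.14  0.15  0.15  0.149 0.147 0.148 0.152 0.149 0.146
 0.15  0.145 0.146 0.146 0.149 0.151 0.15  0.15  0.151 0.15  0.151 0.149]
head side 196 [ 0.666  -0.0053] [ 0.61596859 -0.05043289] [0.65408868 0.04229848]
headtop 756 ((0.6656876802444458, -0.0076242112554609776), 0.05094631016254425)
scene 39 [ 0.541 -0.017  0.148] [0.565 0.022 0.156]
rim 39 [ 0.5361 -0.0055]
lug angles 0 [] []
head side 1129 [ 0.6682 -0.0031] [ 0.61723553 -0.02883402] [0.709284   0.04793494]
headtop 845 ((0.670347273349762, -0.00379903893917799), 0.05353446677327156)
```

Run:
```python
from h import *
D=lambda t:np.array([np.cos(t),np.sin(t)])
A=np.array([.6665,-.0055]); te=np.deg2rad(126.3)
E_=A+[.0015,.003]+.115*D(te)
p=arm.get_eef_pos(); arm.movel([p[0],p[1],.09],rate=.1)
arm.movel([*E_,.09],rate=.08); f0=np.array(arm.get_force()); print(f0)
for z in (.112,.137):
    r=arm.movel([*E_,z],rate=.03,force_limit=6); print(z,r,np.array(arm.get_eef_pos()).round(4),(np.array(arm.get_force())-f0).round(2),np.array(arm.get_moment()).round(2))
    if r: break
for cam in ["scene","top"]:
    im,d=viewer.capture(cam); cv2.imwrite(f"pics/{cam}3.png",im)
    for q in ["portafilter","portafilter_handle"]:
        for r in viewer.spot_point(cam,q)[:1]: print(cam,q,round(r["conf"],2),w(cam,r["at"]).round(4))
s=cv2.imread("pics/scene3.png"); cv2.imwrite("pics/s3.png",cv2.resize(s[100:300,180:380],(500,500)))
```

```text
[ 0.60387438  0.1566967  -1.65357662]
0.112 False [0.5998 0.0902 0.1117] [-0.46 -0.36  0.71] [0.18 0.1  0.07]
0.137 False [0.5998 0.0902 0.1367] [-0.67 -0.13 -0.34] [0.1  0.14 0.01]
scene portafilter 0.27 [7.689e-01 2.522e-01 4.000e-04]
scene portafilter_handle 0.58 [0.5977 0.0972 0.1578]
top portafilter_handle 0.49 [0.5876 0.0971 0.1597]
```

View pics/s3.png

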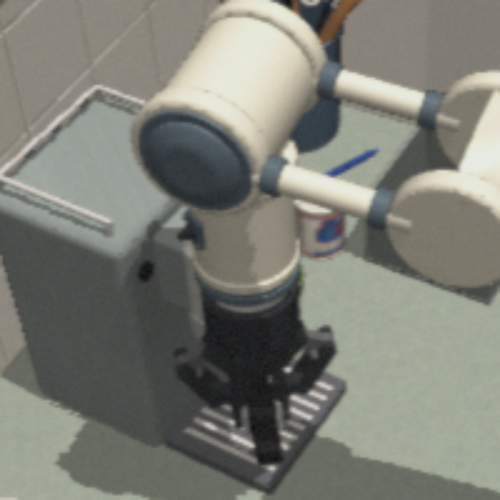

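Run:
```python
from h import *
A=np.array([.6665,-.0055]); te=np.deg2rad(126.3)
p0=np.array(arm.get_eef_pos())[:2]-A; f0=np.array(arm.get_force())
for k in range(7,50,7):
    c,s=np.cos(np.deg2rad(k)),np.sin(np.deg2rad(k)); q=A+np.array([[c,-s],[s,c]])@p0
    r=arm.movel([*q,.137],down(te+np.deg2rad(k)-np.pi/2),rate=.04,force_limit=12)
    print(k,r,(np.array(arm.get_force())-f0).round(1),np.array(arm.get_moment()).round(2))
    if r: break
for cam in ["scene","top"]:
    im,d=viewer.capture(cam); cv2.imwrite(f"pics/{cam}4.png",im)
    for q in ["portafilter","portafilter_handle"]:
        for r in viewer.spot_point(cam,q)[:1]: print(cam,q,round(r["conf"],2),w(cam,r["at"]).round(4))
print(arm.get_time(),arm.get_eef_pos())
```

```text
7 False [-0.1 -0.6 -0.3] [ 0.12  0.08 -0.  ]
14 False [ 0.1 -0.1 -0.3] [ 0.09  0.13 -0.01]
21 False [ 0.1 -1.3  0.3] [0.07 0.17 0.01]
28 False [-0.4 -1.2  0.2] [0.05 0.13 0.02]
35 False [-0.2 -1.   0.1] [ 0.04  0.11 -0.03]
42 False [-0.1  0.  -0.8] [ 0.03  0.21 -0.01]
49 False [ 0.7 -0.8 -0.3] [ 0.03  0.16 -0.07]
scene portafilter 0.22 [ 0.6037 -0.3415  0.0018]
scene portafilter_handle 0.53 [0.5448 0.0081 0.1613]
top portafilter_handle 0.65 [0.5362 0.008  0.159 ]
54.8167 [0.55058085 0.0071556  0.13697504]
```

Run:
```python
from h import *
p=arm.get_eef_pos(); print(arm.movel([p[0],p[1],.130],rate=.02,force_limit=3),arm.get_eef_pos())
arm.command_gripper(.6); arm.wait(.3); arm.movel([p[0],p[1],.26],rate=.12); 
arm.movel([.42,.0,.30],rate=.2)
arm.goto([.40,-.0,.33],down(np.deg2rad(86)))
for cam in ["scene","top"]:
    im,d=viewer.capture(cam); cal=viewer.calibration(cam); cv2.imwrite(f"pics/{cam}5.png",im)
    for q in ["portafilter","portafilter_handle","cream_pot0","scoop","scoop_hook","scoop_hook_tip"]:
        for r in viewer.spot_point(cam,q)[:4]: print(cam,q,round(r["conf"],2),w(cam,r["at"]).round(4))
    P=cloud(cam,d,cal).reshape(-1,3); C=im.reshape(-1,3).max(1)
    m=(abs(P[:,2]-.158)<.02)&(P[:,0]>.48)&(P[:,0]<.61)&(abs(P[:,1])<.06)&(C<80); print("handle",m.sum(),m.sum()>10 and cv2.minAreaRect(P[m][:,:2].astype(np.float32)),np.polyfit(P[m][:,0],P[m][:,2],1))
print(arm.get_time(),arm.get_eef_pos())
s=cv2.imread("pics/scene5.png"); t=cv2.imread("pics/top5.png"); cv2.imwrite("pics/b5.png",np.hstack([cv2.resize(s[100:350,150:400],(400,400)),cv2.resize(t[130:330,230:430],(400,400))]))
```

```text
True [0.5508559  0.00713915 0.13166142]
scene portafilter 0.59 [ 0.7688  0.255  -0.0025]
scene portafilter_handle 0.65 [0.539  0.0106 0.1537]
scene portafilter_handle 0.42 [0.4758 0.3594 0.1326]
scene cream_pot0 0.84 [ 0.4343  0.1328 -0.    ]
scene cream_pot0 0.67 [ 0.6017 -0.3392  0.0034]
scene scoop 0.55 [0.4678 0.3459 0.0162]
scene scoop_hook 0.92 [0.4834 0.3762 0.1002]
scene scoop_hook_tip 0.91 [0.482  0.3855 0.0794]
scene scoop_hook_tip 0.56 [ 0.6667 -0.0034  0.1475]
handle 496 ((0.544387936592102, 0.009905991144478321), (0.02336261235177517, 0.09443957358598709), 84.96147155761719) [-0.00064496  0.160299  ]
top portafilter 0.6 [ 0.581  -0.3205  0.0019]
top portafilter 0.58 [ 0.6661 -0.0057  0.006 ]
top portafilter_handle 0.67 [0.535  0.0079 0.1525]
top cream_pot0 0.52 [ 0.6022 -0.3386  0.0077]
top cream_pot0 0.49 [ 0.5336 -0.3131  0.0039]
top scoop 0.97 [0.4653 0.3416 0.0147]
top scoop_hook_tip 0.8 [0.48   0.3861 0.0774]
top scoop_hook_tip 0.25 [ 0.6679 -0.0094  0.1518]
handle 355 ((0.5424107909202576, 0.005690133199095726), (0.021765418350696564, 0.09276959300041199), 85.16798400878906) [-0.0034244   0.16569277]
58.8917 [4.00001660e-01 6.16451074e-06 3.30036497e-01]
```

View pics/b5.png

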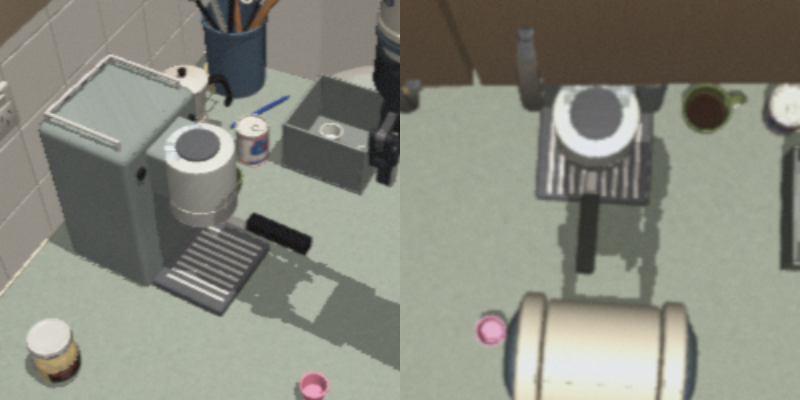

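Run:
```python
from h import *
arm.goto([.45,-.2,.33],down(np.pi/2))
rot=(R.from_euler("y",-35,degrees=True)*R.from_rotvec(down(np.pi/2))).as_rotvec()
try: arm.goto([.50,-.2,.36],rot)
except arm.Unreachable: print("unreach")
im,d=viewer.capture("wrist"); cal=viewer.calibration("wrist"); cv2.imwrite("pics/w6.png",im)
for r in viewer.spot_point("wrist","cream_pot0"): print(round(r["conf"],2),w("wrist",r["at"],cal).round(3))
print(arm.get_time())
```

```text
0.85 [ 0.598 -0.344  0.009]
60.35
```

View pics/w6.png

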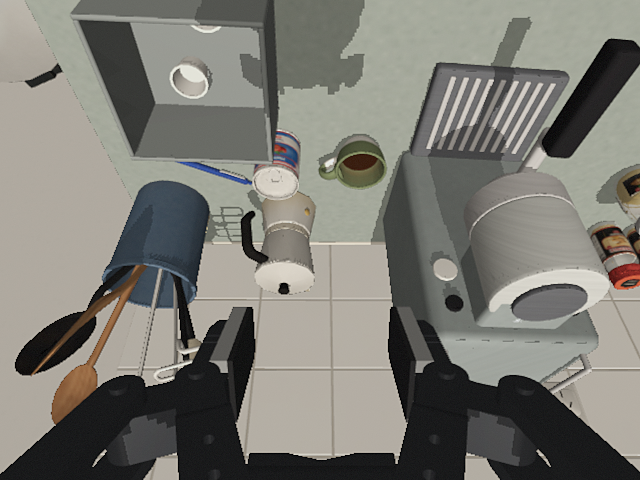

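The tub holds both pots, at (190,75) and (205,25). There are none on the right of the machine, and the bystanders haven't moved, so I'm handing in.

```bash
python3 -c "
from h import *
arm.goto([.45,-.1,.35],down(np.pi/2)); print(arm.hand_in(),arm.get_time())"
```

```text
the job is handed in; nothing more can be done
the job is handed in; nothing more can be done
```

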